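Turn the microscope kit round: from storage rail to bench tray

TASK

The microscope kit stands in its order of use in the four round cups of the wooden storage rail; the bench tray is worked from the other end, so move the whole row over into the tray's four compartments, one item in each, in reverse order: the item that is leftmost in the rail (as seen from the robot) goes into the rightmost compartment, the next one beside it, and so on, so that the rail's rightmost item ends up leftmost. Keep every item upright all the time, and leave all four standing on the floor of the tray, released.

Things in the scene. Friction and masses are not known exactly. Their poses are not given: they have to be found in the camera images.
- storage_rail: Start of the row: wooden board, 304 mm long (y) x 68 mm wide (x) x 8 mm, fixed, carrying four white round cups in a row, centred at y = +111, +37, -37, -111 mm. Origin: centre of its underside on the worktop; +y along the row to the left as the robot sees it, +x away from the robot, row turned 8 to 21 degrees clockwise. May be the nearer or the farther of the two racks.
- bench_tray: Goal of the row: aluminium tray, 304 mm long (y), 68 mm wide (x), 12 mm high, fixed, with four open compartments centred at x = 0, y = +111 (leftmost), +37, -37, -111 mm, each about 60 (x) x 69 (y) mm inside, floor 4 mm above the origin. Origin: centre of its underside on the worktop; +y along the row to the robot's left, +x away from the robot, row turned 8 to 21 degrees clockwise.
- bottle: Brown glass dropper bottle, 88 mm tall, 55 g: round glass body 32 mm in diameter, then a shoulder and a narrow black dropper cap. Loose, upright in a cup at the start; origin: centre of its underside, z up along its axis. Grasp the glass body about 43 mm above its underside (sides straight up to 40 mm); lower grasps bring the hand onto the cap.
- cup_bottle: The white round cup in which the bottle stands at the start; the four cups are alike, fixed on the storage rail, and their places on it differ from start to start. 53 mm outside, 43 mm inside diameter, rim 9 mm and inner floor 3 mm above its underside, which is 8 mm above the worktop. Origin: centre of its underside.
- tube: Tall white screw-cap tube (the tallest of the four): plain cylinder 37 mm in diameter, 118 mm tall, 70 g. Loose, upright in a cup at the start; origin: centre of its underside, z up along its axis. Grasp anywhere along its side, about 85 mm up keeps the hand clear of its top.
- cup_tube: The white round cup in which the tube stands at the start; the four cups are alike, fixed on the storage rail, and their places on it differ from start to start. 53 mm outside, 43 mm inside diameter, rim 9 mm and inner floor 3 mm above its underside, which is 8 mm above the worktop. Origin: centre of its underside.
- canister: Short black canister with a blue band and wide ribbed cap, 50 mm tall, 60 g: body 32 mm in diameter, cap 34 mm in diameter from 34 to 50 mm above the underside. Loose, upright in a cup at the start; origin: centre of its underside, z up along its axis. Grasp the cap, about 40 mm up.
- cup_canister: The white round cup in which the canister stands at the start; the four cups are alike, fixed on the storage rail, and their places on it differ from start to start. 53 mm outside, 43 mm inside diameter, rim 9 mm and inner floor 3 mm above its underside, which is 8 mm above the worktop. Origin: centre of its underside.
- eyepiece: Spare microscope eyepiece, black with a pale ring near the top, 52 mm tall, 70 g: wide foot 35 mm in diameter, up to 18 mm above the underside, tapering from there to a 23 mm barrel at the top. Loose, upright in a cup at the start; origin: centre of its underside, z up along its axis. Grasp about 30 mm up so that the tips of the fingers reach the foot.
- cup_eyepiece: The white round cup in which the eyepiece stands at the start; the four cups are alike, fixed on the storage rail, and their places on it differ from start to start. 53 mm outside, 43 mm inside diameter, rim 9 mm and inner floor 3 mm above its underside, which is 8 mm above the worktop. Origin: centre of its underside.

How it is judged:
By the outcome, as a careful person would: the job done as asked, in the order asked, and still so for the second after the job is handed in, with the robot touching nothing.
It also fails if it takes over 96 s, if anything falls off the work surface, if the arm or the gripper's body presses on something with over 40 N, if the wrist force passes 120 N, or if a joint passes its speed limit or range.

ROBOT

A 7-joint arm with a two-finger parallel gripper is mounted at the origin on a cart in front of the work surface, level with it; the furniture and walls round the work are solid. World frame = base frame: x ahead of the robot, y to its left, z up, the work surface at z = 0. Lengths are in m, angles in rad, forces in N, time in s.
With the tool pointing down it reaches from about 0.4 to 0.875 m from the base axis. Payload 19.3 kg.
Tool frame: the origin (TCP) lies on the front face of the gripper's body, between the roots of the fingers; the fingertips stand 73 mm ahead of it and the grasp point (between the pads) lies 54 mm ahead of it; z points along the fingers, y is the direction in which the jaws open and shut (so a half turn about z gives the same grasp; the last joint's range is limited). The gripper opens to 85 mm and grips with 20 to 120 N. Pads are 22 mm wide; open, the fingers measure 114 mm over their backs; the gripper's body (76 mm by 85 mm) begins 54 mm behind the grasp point. The pads swing forward as they close: fully open they stand 13 mm farther back than shut.
Start: joints at [-1.188, 0.521, -0.036, 1.599, 0.021, 1.021, -0.113], TCP at [0.273, 0.562, 0.304] pointing down, gripper open.
Joint ranges: [-2.91, 2.91], [-0.3, 2.13], [-1.5, 1.42], [0.17, 2.43], [-1.26, 4.41], [0.16, 1.93], [-2.52, 2.52]. Speed limits (rad/s): [1.89, 1.89, 2.39, 2.39, 3.01, 3.01, 3.01].

INTERFACE

Orientations are given as [roll, pitch, yaw] about the fixed x, y, z axes, in that order (R = Rz(yaw) Ry(pitch) Rx(roll)).
In Python, from workcell import bot gives the robot as it stands.
- The arm moves only by the shell command python3 -m crank 'ROWS' [OPENING] [FORCE]. ROWS is a JSON object of lists of equal length, an entry for each row: "travel": the shift along the world's x, y, z in cm, a list of three; "rot": the turn, a rotation vector about the world's x, y, z in degrees, a list of three. A call has 1 to 8 rows; each row is the pose to reach, as a shift and turn from the pose commanded when the call began; what a row does not reach only later rows make up. A row lasts 1/10 s, in which the tool goes at most 50 mm and 8.59 degrees, less where a joint would pass 70% of its speed; a pose out of reach is approached as far as the arm can. A call with a gripper value outside its range is refused whole. OPENING is the opening, from -1 (shut) to 1 (fully open), so that 0 is half open, set as the call begins (- or left out, the last holds). The fingers move at their own pace and stop on an object; FORCE is the grip in N (left out, the last holds). Time passes only in rows, so rows that repeat a pose let the fingers close. It gives the time, the measured TCP pose, the force and the opening at its end, in the units of the state.
- bot.observe(): the state, without advancing time (a new reading comes with each control period).
- bot.grab_frame(name): name is "side" or "top"; returns the picture (384x512x3 uint8, red, green, blue); there is no depth.
- bot.camera_model(name): a dict with "fx", "fy", "cx", "cy" (pixels), "R" (3x3) and "t" (3): a world point X has camera coordinates R X + t. Camera axes: x right, y down, z forward; pixel columns grow to the right and rows downward; lengths in m; the calibration is good to about 2 mm. A picture is of the moment at which its call begins. camera_model takes no time and is no camera call.
- bot.job_done(): hands the job in, once; it reports no verdict.
Trained networks look in the newest picture that a camera, given by its name, has taken for a name from the list of things; names that differ only in an ending like _2 or _b are one class to them, and where a whole thing is asked for, a point or a joint stands for the part that bears it (a point fixed in the world has none). Each returns a list of dicts, best first, with "conf" (0 to 1); they miss things now and then, are a little off and sometimes report something else, mostly with a low value. They report only what shows in the picture. A call takes as long as a camera call.
- bot.silhouettes(camera, thing): "pixels" (384x512 bool, what is visible of it) and "box" ([centre column, centre row, width, height] in pixels, round what is visible of it).
The state is a dict: "clock": time; "qpos": joint angles; "qd": joint speeds; "joint_efforts": joint torques, N m; "position": TCP position; "tool_rot": TCP orientation; "force": force on the tool from outside, world axes, zero at the start; "moment": the same for the moment, N m; "grip_width": finger opening in m.
Only numpy, scipy, OpenCV 4.12 (cv2) and the standard library are available. Lean on these libraries where they do the work, as an engineer would, in place of code of your own. Each camera call takes 0.05 s, during which the arm holds its last target.

## Working session

There is one attempt and no reset: what is moved stays moved. The work goes in short steps, Python scripts to look and compute and a shell command to move; the robot and the scene stay as the last step left them, time stands still between calls to the robot, and variables do not carry over. Pictures are saved under pics/ and viewed, and the job is handed in when it is done.

```bash
mkdir -p pics; ls
python3 - <<'E'
from workcell import bot
import cv2
s=bot.observe();print(s)
for n in("side","top"):
    im=bot.grab_frame(n);cv2.imwrite(f"pics/{n}0.png",im[:,:,::-1]);c=bot.camera_model(n);print(n,c)
E
```

```text
pics
{'clock': 0.0, 'qpos': array([-1.18819977,  0.52203973, -0.03630918,  1.6000067 ,  0.02120837,
        1.02110494, -0.11280011]), 'qd': array([ 0.0005631 ,  0.00042639, -0.00076096, -0.00176599, -0.00067681,
       -0.00200376,  0.00122038]), 'joint_efforts': array([-1.53517165e-03, -9.27092457e+01,  1.97921544e+00, -3.69938743e+01,
        1.78558391e-02,  8.12191225e-03, -2.78463835e-05]), 'position': array([0.27335215, 0.56176564, 0.30331033]), 'tool_rot': array([-3.14042340e+00,  1.00389599e-04,  2.68877463e+00]), 'force': array([-0.23041268, -0.26599718,  0.00576901]), 'moment': array([-0.00491918,  0.02534502, -0.02170275]), 'grip_width': 0.08525133357834905}
side {'fx': 492.47799071407934, 'fy': 492.47799071407934, 'cx': 257.407629746173, 'cy': 186.5853510956551, 'R': array([[-0.81711044, -0.57599509, -0.02366812],
       [-0.2187334 ,  0.34775966, -0.91171208],
       [ 0.5333725 , -0.73979245, -0.41014741]]), 't': array([0.33562426, 0.21520438, 0.4441004 ])}
top {'fx': 422.73546799617515, 'fy': 422.73546799617515, 'cx': 262.9246172658118, 'cy': 197.32184456429846, 'R': array([[ 0.00734402, -0.99986173,  0.01491959],
       [-0.98130947, -0.01007528, -0.19217236],
       [ 0.1922961 , -0.01322941, -0.98124777]]), 't': array([-0.18142062,  0.51797669,  0.79143442])}
```

View pics/side0.png

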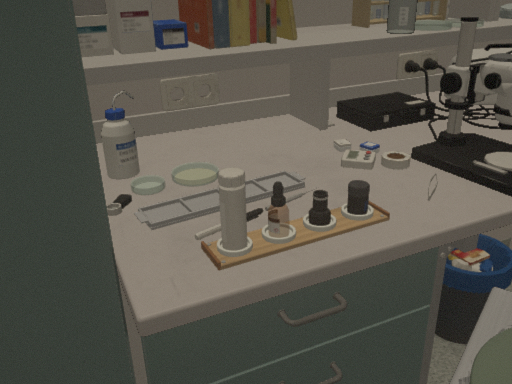

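View pics/top0.png

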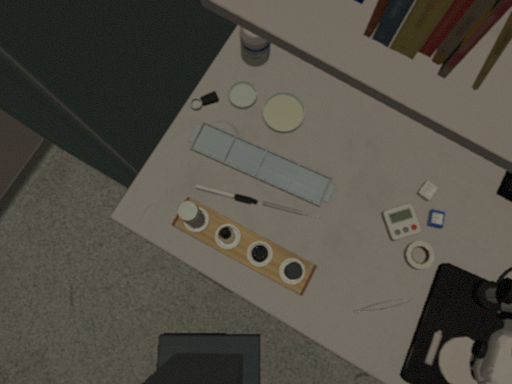

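The side view shows, left to right, the tube (232,210), bottle (278,212), eyepiece (320,210) and canister (357,200) in the rail, with the tray behind centred near (225,198). The top view shows the rail from (190,212) to (300,278) and the tray centred near (260,163). Next I'll measure both.

```bash
cat > h.py <<'E'
import numpy as np,cv2
from workcell import bot
def ray(c,u,v):
    R=np.array(c['R']);t=np.array(c['t']);o=-R.T@t
    d=R.T@np.array([(u-c['cx'])/c['fx'],(v-c['cy'])/c['fy'],1]);return o,d/np.linalg.norm(d)
def atz(c,u,v,z):
    o,d=ray(c,u,v);return o+d*(z-o[2])/d[2]
def proj(c,X):
    p=np.array(c['R'])@np.array(X)+np.array(c['t']);return np.array([c['fx']*p[0]/p[2]+c['cx'],c['fy']*p[1]/p[2]+c['cy']])
def hull_center(m):
    pass
E
python3 - <<'E'
from h import *
T=bot.camera_model('top');S=bot.camera_model('side')
bot.grab_frame('top');bot.grab_frame('side')
sil={}
for n in['storage_rail','bench_tray','cup_tube','tube','bottle','eyepiece','canister']:
    for cam,c in(('top',T),('side',S)):
        r=bot.silhouettes(cam,n)
        for i,q in enumerate(r[:5]):
            m=q['pixels'];ys,xs=np.nonzero(m)
            sil[f'{n}-{cam}-{i}']=m
            extra=''
            if n.startswith('cup'): extra=atz(c,q['box'][0],q['box'][1],.017).round(4)
            if n in('storage_rail','bench_tray'):
                z=.008 if n[0]=='s' else .012
                pts=np.array([atz(c,x,y,z)[:2] for x,y in zip(xs,ys)],np.float32)
                rr=cv2.minAreaRect(pts); extra=rr
            print(n,cam,round(q['conf'],2),np.round(q['box'],1),m.sum(),extra)
np.savez('sil.npz',**sil)
print(bot.observe()['clock'])
E
```

```text
storage_rail top 0.68 [243.8 246.9 143.7 100.1] 2577 ((0.4273896813392639, -0.13675270974636078), (0.303720623254776, 0.06917604804039001), 62.35176467895508)
storage_rail side 0.67 [295.4 235.8 189.5  67.2] 2617 ((0.4209370017051697, -0.1354045867919922), (0.3149655759334564, 0.08193757385015488), 60.757137298583984)
bench_tray top 0.67 [291.6 273.9  25.1  21.6] 255 ((0.3761134147644043, -0.23737473785877228), (0.03189617022871971, 0.036573801189661026), 0.4230886697769165)
bench_tray top 0.62 [261.1 165.8 144.1  82.7] 4786 ((0.6012117862701416, -0.17079055309295654), (0.32555606961250305, 0.07191914319992065), 66.07429504394531)
bench_tray side 0.66 [219.4 200.8 171.9  60.1] 3084 ((0.593445360660553, -0.1662295013666153), (0.3264820873737335, 0.09304791688919067), 66.39482879638672)
bench_tray side 0.23 [318.9 209.5  21.2  38. ] 648 ((0.43580785393714905, -0.2176865190267563), (0.034601904451847076, 0.13264112174510956), 29.727285385131836)
cup_tube top 0.49 [198.1 223.7  20.7  25.5] 134 [ 0.4699 -0.045   0.017 ]
cup_tube side 0.89 [236.2 246.6  39.5  19.2] 304 [ 0.4691 -0.0304  0.017 ]
tube top 0.95 [191.2 215.6  22.7  24. ] 502 
tube side 0.95 [231.8 206.9  21.6  81.3] 2073 
bottle top 0.68 [227.6 236.1  16.   17.2] 242 
bottle top 0.56 [197.1 222.4  23.4  22.9] 121 
bottle top 0.33 [259.6 254.4  21.2  24.9] 285 
bottle side 0.58 [279.4 209.9  18.3  52.8] 914 
bottle side 0.37 [294.6 235.6 189.3  69. ] 2603 
eyepiece top 0.53 [261.2 253.7  14.   21.3] 225 
eyepiece top 0.41 [225.  236.2  13.6  16.3] 228 
eyepiece side 0.9 [318.6 208.8  18.4  35.5] 630 
canister top 0.68 [292.4 270.4  21.3  21.3] 254 
canister top 0.66 [241.6 246.9 142.6  99.7] 2540 
canister side 0.9 [360.8 196.7  23.2  36.3] 640 
canister side 0.69 [221.1 201.4 172.5  56.7] 2977 
0.9
```

Run:
```python
from h import *
for n,(a,b,c,d) in(('top',(160,110,350,300)),('side',(120,160,410,265))):
    im=cv2.imread(f'pics/{n}0.png')[b:d,a:c]
    k=3 if n=='top' else 2.7
    im=cv2.convertScaleAbs(im,alpha=1.5)
    cv2.imwrite(f'pics/{n}z.png',cv2.resize(im,None,fx=k,fy=k,interpolation=cv2.INTER_CUBIC))
```

```text
(no output)
```

View pics/topz.png

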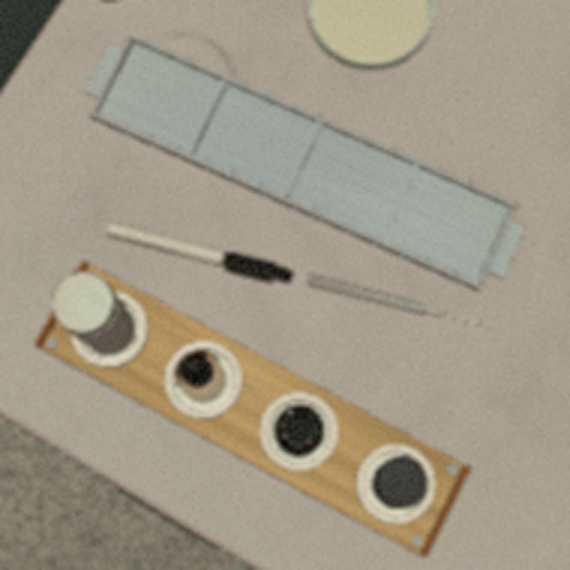

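View pics/sidez.png

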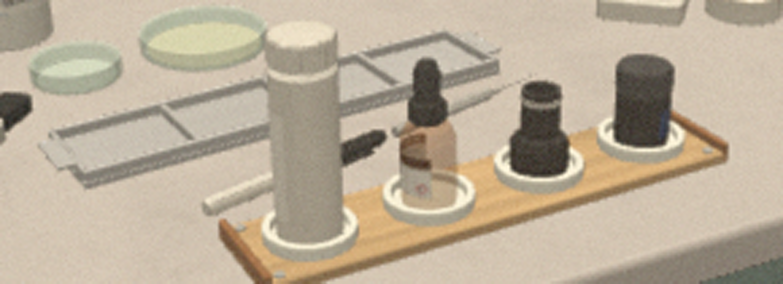

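The zoomed views show clear cup rims and tray corners. I'll triangulate them from both cameras.

```bash
cat > m.py <<'E'
from h import *
from scipy.optimize import least_squares
T=bot.camera_model('top');S=bot.camera_model('side')
def tz(p):return p[0]/3+160-1/3,p[1]/3+110-1/3
def sz(p):return p[0]/2.7+120-.3,p[1]/2.7+160-.3
cT=[tz(p) for p in[(106,328),(203,379),(298,431),(395,483)]]
cS=[sz(p) for p in[(310,231),(429,196),(539,166),(641,139)]]
for n,c,P in(('top',T,cT),('side',S,cS)):
    q=np.array([atz(c,*p,.017) for p in P]);print(n,q[:,:2].round(4).tolist(),np.linalg.norm(np.diff(q,axis=0),axis=1).round(4))
# corners: top z
def fit(ptsT,ptsS,objT,objS):
    def f(v):
        x,y,a=v;r=[]
        R=np.array([[np.cos(a),-np.sin(a),0],[np.sin(a),np.cos(a),0],[0,0,1]])
        for c,P,O in((T,ptsT,objT),(S,ptsS,objS)):
            for p,o in zip(P,O): r+=list(proj(c,R@np.array(o)+[x,y,0])-p)
        return r
    s=least_squares(f,[.5,-.15,-.3]);return s.x,np.array(s.fun).reshape(-1,2).round(1)
co=[(0,y,.017) for y in(.111,.037,-.037,-.111)]
for nm,a,b in(('both',cT,cS),('T',cT,[]),('S',[],cS)):
    x,r=fit(a,b,co,co);print('rail',nm,x.round(4),np.degrees(x[2]).round(2),r.tolist())
rc=[tz(p) for p in[(85,264),(468,467),(427,553),(40,345)]]
tc=[tz(p) for p in[(132,40),(515,207),(480,288),(92,117)]]
o=lambda z:[(.034,.152,z),(.034,-.152,z),(-.034,-.152,z),(-.034,.152,z)]
x,r=fit(rc,[],o(.011),[]);print('rail corners',x.round(4),np.degrees(x[2]),r.tolist())
ts=[sz(p) for p in[(84,182),(498,66)]]
os_=[(-.034,.152,.012),(-.034,-.152,.012)]
x,r=fit(tc,[],o(.012),[]);print('tray T',x.round(4),np.degrees(x[2]),r.tolist())
x,r=fit([],ts,[],os_);print('tray S',x.round(4),np.degrees(x[2]),r.tolist())
x,r=fit(tc,ts,o(.012),os_);print('tray both',x.round(4),np.degrees(x[2]),r.tolist())
E
python3 m.py
```

```text
top [[0.4796, -0.0383], [0.4452, -0.1054], [0.4107, -0.1702], [0.3766, -0.2356]] [0.0754 0.0735 0.0737]
side [[0.4735, -0.0321], [0.4404, -0.0984], [0.4058, -0.1627], [0.3708, -0.2259]] [0.0741 0.073  0.0723]
rail both [ 0.4262 -0.1354 -0.4808] -27.55 [[-0.7, 1.0], [-1.4, 0.9], [-1.0, 0.8], [-0.9, 0.9], [-0.2, -2.2], [-0.1, -1.6], [-0.1, -1.9], [-0.3, -2.5]]
rail T [ 0.428  -0.1374 -0.4818] -27.61 [[0.4, 0.1], [-0.4, 0.0], [-0.0, -0.1], [0.1, 0.0]]
rail S [ 0.4227 -0.1301 -0.4788] -27.43 [[-0.4, 0.1], [-0.0, 0.4], [0.2, -0.0], [0.3, -0.8]]
rail corners [ 0.4282 -0.1391 -0.4784] -27.409018939843556 [[-0.6, -1.5], [2.0, -0.3], [0.6, 1.4], [-2.0, 0.1]]
tray T [ 0.6004 -0.1718 -0.4156] -23.812468753968773 [[-0.7, -1.5], [1.4, -0.5], [0.6, 1.4], [-1.3, 0.4]]
tray S [ 0.5959 -0.162  -0.4   ] -22.915611657861536 [[-0.5, 0.5], [0.6, -1.1]]
tray both [ 0.6003 -0.17   -0.4145] -23.74962144209453 [[-1.7, -1.4], [0.5, -0.6], [-0.2, 1.3], [-2.2, 0.4], [0.4, -2.8], [1.2, -2.6]]
```

```bash
python3 -m crank '{"travel":[[1,-4,0],[2,-8,0],[4,-13,0],[5,-18,0],[7,-23,0],[9,-28,0],[11,-33,0],[12,-37,0]],"rot":[[0,0,-4],[0,0,-9],[0,0,-15],[0,0,-21],[0,0,-27],[0,0,-33],[0,0,-40],[0,0,-46]]}' 1; python3 -c "
from workcell import bot
s=bot.observe();print(s['qpos'].round(2),s['tool_rot'],s['clock'])"
```

```text
clock: 1.7
position: [0.392, 0.1973, 0.3042]
tool_rot: [3.141, -0.0, 1.881]
force: [1.6, 0.4, -0.6]
grip_width: 0.0854
[-0.81  0.23  0.24  2.07 -0.07  0.85 -0.21] [ 3.14067701e+00 -3.82566819e-04  1.88094187e+00] 1.7
```

```bash
python3 -m crank '{"travel":[[1,-5,0],[1,-10,0],[2,-14,0],[3,-19,0],[3,-23,0],[4,-27,0],[4,-31,0],[4,-33,0]],"rot":[[0,0,-6],[0,0,-12],[0,0,-18],[0,0,-24],[0,0,-30],[0,0,-36],[0,0,-42],[0,0,-45.5]]}'
python3 - <<'E'
from h import *
s=bot.observe();print(s['qpos'].round(2),s['position'],s['tool_rot'],s['clock'])
T=bot.camera_model('top');S=bot.camera_model('side')
R=cv2.Rodrigues(np.array([0,0,s['tool_rot'][2]]))[0]@cv2.Rodrigues(np.array([np.pi,0,0]))[0]
for n,c in(('top',T),('side',S)):
    im=bot.grab_frame(n)[:,:,::-1].copy()
    k=2 if n=='top' else 1
    for p in[(0,0,0),(0,0,.06),(0,.057,.055),(0,-.057,.055)]:
        u=proj(c,R@np.array(p)+s['position']);print(n,p,u.round(1));cv2.circle(im,tuple(int(round(a)) for a in u),1,(0,0,255),-1)
    cv2.imwrite(f'pics/{n}1.png',cv2.resize(im[:,:] if n=='side' else im,None,fx=1.56,fy=1.56))
E
```

```text
clock: 2.5
position: [0.4311, -0.134, 0.3041]
tool_rot: [3.141, 0.0, 1.085]
force: [-0.5, 1.0, -0.1]
grip_width: 0.0852
[-0.3   0.28  0.58  2.06 -0.2   0.86 -0.1 ] [ 0.4310775  -0.13396877  0.30414375] [3.14066670e+00 4.23558747e-04 1.08471642e+00] 2.5
top (0, 0, 0) [233.8 225. ]
top (0, 0, 0.06) [235.9 230.1]
top (0, 0.057, 0.055) [254.  196.8]
top (0, -0.057, 0.055) [217.  263.7]
side (0, 0, 0) [297.9  32.4]
side (0, 0, 0.06) [297.5  78.1]
side (0, 0.057, 0.055) [277.2  67.8]
side (0, -0.057, 0.055) [320.9  82. ]
```

View pics/top1.png

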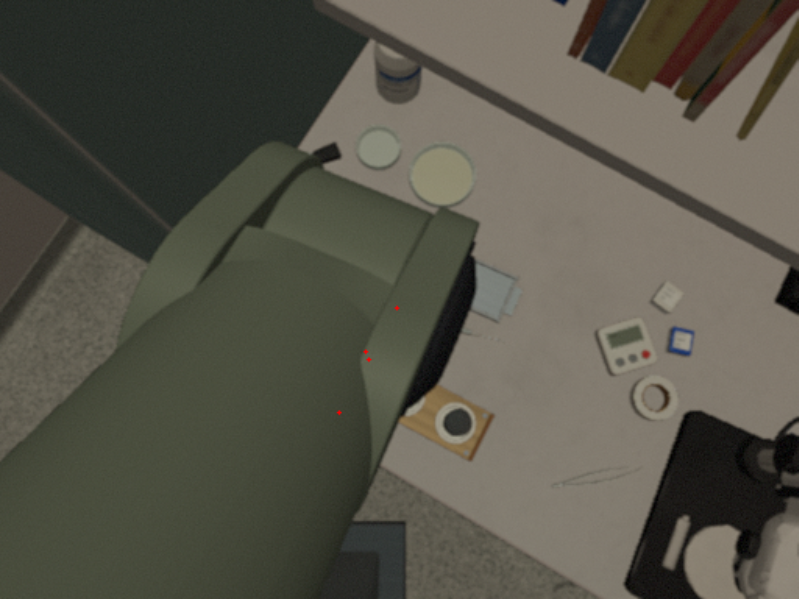

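View pics/side1.png

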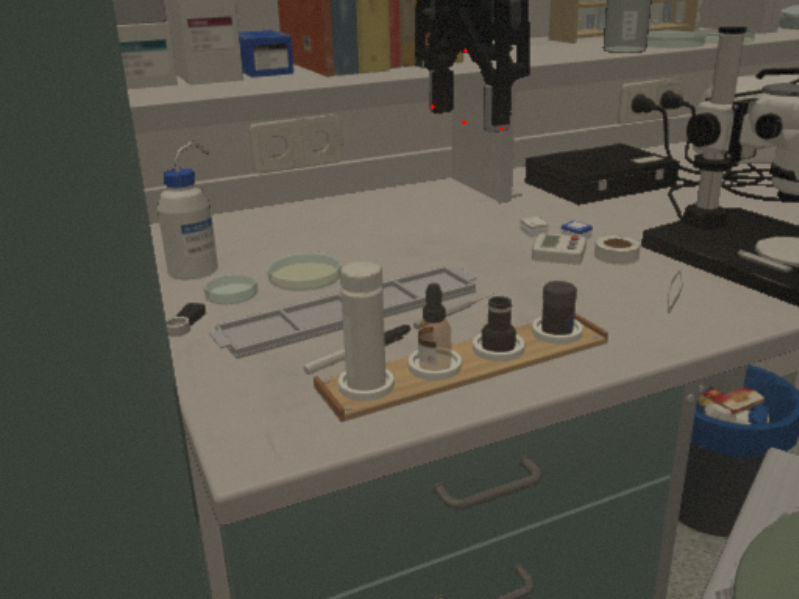

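The projected finger points fall on the fingers in the side view to within 2 px, so the calibration is usable. I'll hover over the canister (rightmost) first.

```bash
cat > look.py <<'E'
import sys
from h import *
s=bot.observe();name,x0,y0,x1,y1,k=sys.argv[1],*map(float,sys.argv[2:7])
print(s['position'].round(4),s['tool_rot'].round(3),s['clock'],s['qpos'].round(2))
x0,y0,x1,y1=map(int,(x0,y0,x1,y1))
for n in sys.argv[7:] or ['side']:
    c=bot.camera_model(n);im=bot.grab_frame(n)[:,:,::-1].copy()
    for d in(.0,.054):
        u=proj(c,s['position']-[0,0,d]);print(n,d,u.round(1))
        if d: cv2.circle(im,tuple(int(round(a)) for a in u),1,(0,0,255),-1)
    im=cv2.convertScaleAbs(im[y0:y1,x0:x1],alpha=1.5)
    cv2.imwrite(f'pics/{name}_{n}.png',cv2.resize(im,None,fx=k,fy=k,interpolation=cv2.INTER_CUBIC))
E
python3 -m crank '{"travel":[[-2,-4,-1],[-4,-8,-3],[-5.6,-10,-7],[-5.6,-10,-11],[-5.6,-10,-14],[-5.6,-10,-15],[-5.6,-10,-15]],"rot":[[0,0,0],[0,0,0],[0,0,0],[0,0,0],[0,0,0],[0,0,0],[0,0,0]]}'; python3 look.py a 200 60 500 260 2.6
```

```text
clock: 3.3
position: [0.3753, -0.2305, 0.1534]
tool_rot: [-3.14, -0.0, 1.093]
force: [-0.5, 0.8, 0.4]
grip_width: 0.0854
[ 0.3753 -0.2305  0.1534] [-3.14  -0.     1.093] 3.3 [ 0.1   0.54  0.41  2.21 -0.46  0.48  0.39]
side 0.0 [361.  129.7]
side 0.054 [358.8 162.6]
```

View pics/a_side.png

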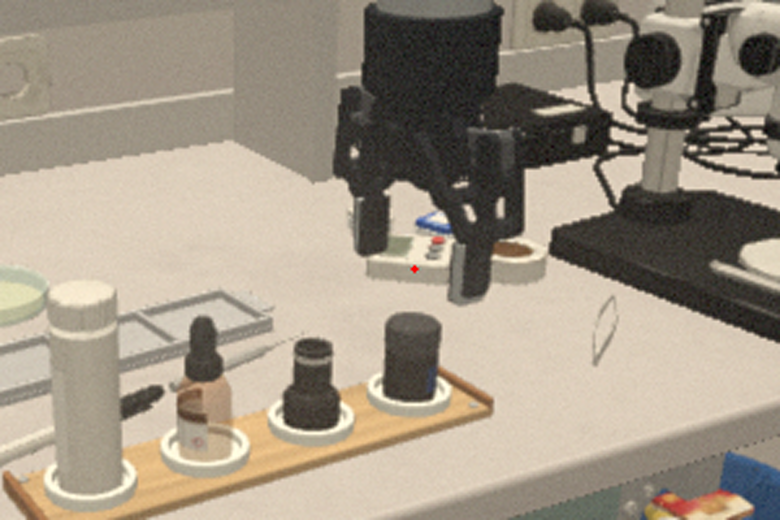

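```bash
cat > box.py <<'E'
import sys
from h import *
s=bot.observe();c=bot.camera_model('side');im=bot.grab_frame('side')[:,:,::-1].copy()
x0,y0,x1,y1=map(int,sys.argv[2:6])
im=cv2.resize(cv2.convertScaleAbs(im[y0:y1,x0:x1],alpha=1.8),None,fx=5,fy=5,interpolation=cv2.INTER_CUBIC)
y=s['tool_rot'][2];R=cv2.Rodrigues(np.array([0,0,y]))[0]@cv2.Rodrigues(np.array([np.pi,0,0]))[0]
w=s['grip_width']/2
for sg in(1,-1):
  for z in(.040,.060):
    P=[proj(c,R@np.array([a*.011,sg*b,z])+s['position']) for a,b in((1,w),(1,w+.0145),(-1,w+.0145),(-1,w))]
    P=[(int((u-x0+.5)*5),int((v-y0+.5)*5)) for u,v in P]
    cv2.polylines(im,[np.array(P)],True,(0,0,255),1)
for zz in(.011,.061):
    u,v=proj(c,[s['position'][0],s['position'][1],zz]);cv2.circle(im,(int((u-x0+.5)*5),int((v-y0+.5)*5)),3,(0,255,0),-1)
cv2.imwrite(f'pics/{sys.argv[1]}.png',im);print(s['position'],s['clock'])
E
python3 box.py b 310 110 420 225
```

```text
[ 0.37568811 -0.23075052  0.15442654] 3.35
```

View pics/b.png

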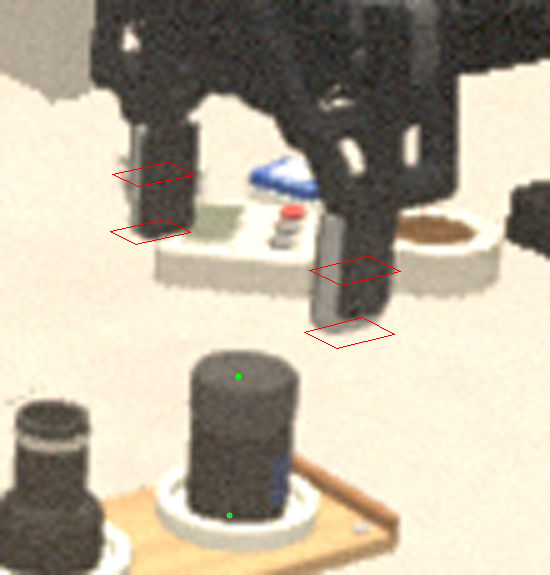

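The side overlay puts the canister axis within about 1.5 px of the tool axis, and the fingers show the same offset. I'll descend.

```bash
python3 -m crank '{"travel":[[0,0,-2],[0,0,-4],[0,0,-5.1],[0,0,-5.1],[0,0,-5.1]],"rot":[[0,0,0],[0,0,0],[0,0,0],[0,0,0],[0,0,0]]}'; python3 box.py c 310 110 420 225
```

```text
clock: 3.9
position: [0.3757, -0.2311, 0.1038]
tool_rot: [3.141, -0.0, 1.092]
force: [0.1, -0.2, 0.6]
grip_width: 0.0852
[ 0.37573251 -0.23109311  0.10377752] 3.9
```

View pics/c.png

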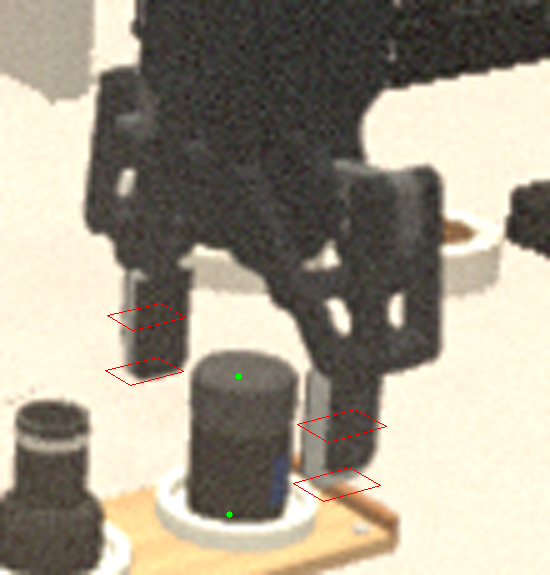

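```bash
python3 -m crank '{"travel":[[0,0,0],[0,0,0],[0,0,0],[0,0,0],[0,0,0],[0,0,0],[0,0,0],[0,0,0]],"rot":[[0,0,0],[0,0,0],[0,0,0],[0,0,0],[0,0,0],[0,0,0],[0,0,0],[0,0,0]]}' -1 30; python3 box.py d 310 110 420 225
```

```text
clock: 4.75
position: [0.3755, -0.231, 0.1031]
tool_rot: [3.141, -0.0, 1.092]
force: [0.4, -0.3, 6.9]
grip_width: 0.0339
[ 0.37553663 -0.23099868  0.1030797 ] 4.75
```

View pics/d.png

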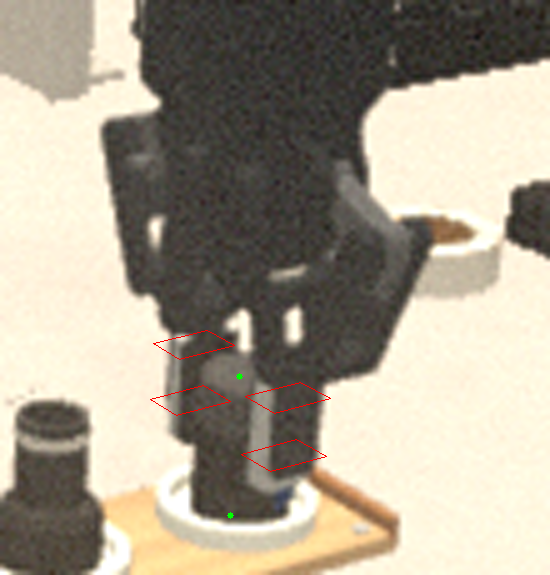

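```bash
python3 -m crank '{"travel":[[0,0,2],[0,0,6],[0,0,10],[2,1.2,12],[5,3,12],[8,5,12],[11.5,7,12],[15,9.2,12]],"rot":[[0,0,0],[0,0,0],[0,0,0],[0,0,0],[0,0,0],[0,0,0],[0,0,0],[0,0,0]]}'; python3 -m crank '{"travel":[[3.5,2.2,0],[7,4.4,0],[10,6.2,0],[11.8,7.3,0],[11.8,7.3,-3],[11.8,7.3,-6],[11.8,7.3,-8],[11.8,7.3,-8]],"rot":[[0,0,0],[0,0,0],[0,0,0],[0,0,0],[0,0,0],[0,0,0],[0,0,0],[0,0,0]]}'; python3 look.py e 100 80 400 280 2.6 side top
```

```text
clock: 5.6
position: [0.5265, -0.138, 0.223]
tool_rot: [-3.142, -0.0, 1.092]
force: [0.7, -1.0, -1.0]
grip_width: 0.0334
clock: 6.4
position: [0.642, -0.0657, 0.1402]
tool_rot: [-3.137, 0.002, 1.092]
force: [-0.4, 0.5, -1.0]
grip_width: 0.0336
[ 0.642  -0.0657  0.1402] [-3.137e+00  2.000e-03  1.092e+00] 6.4 [-0.28  0.81  0.46  1.67 -0.47  0.78 -0.08]
side 0.0 [159.6 138.5]
side 0.054 [163.1 170.2]
top 0.0 [203.8 122.2]
top 0.054 [207.1 132.3]
```

View pics/e_side.png

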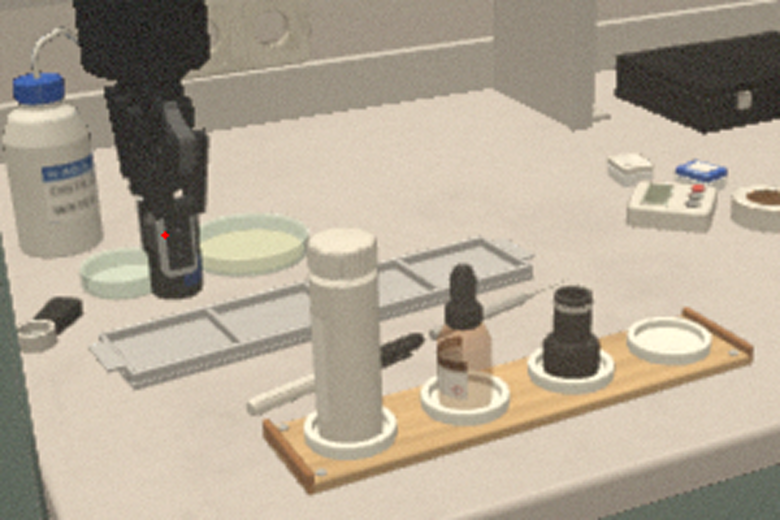

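View pics/e_top.png

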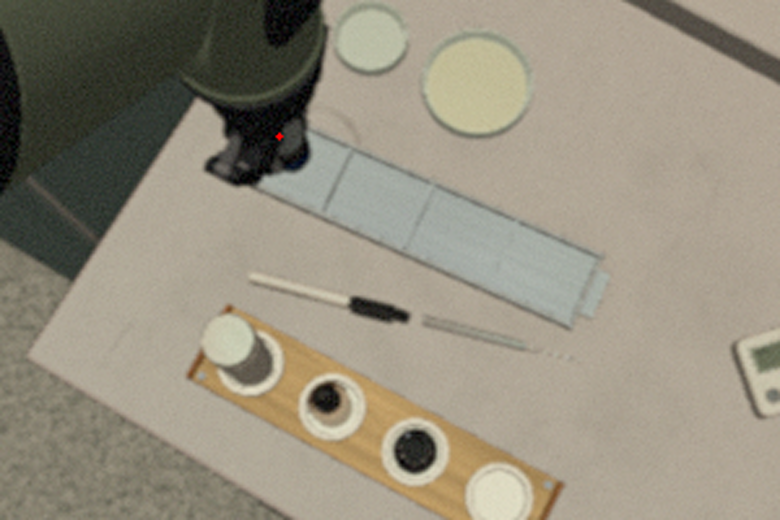

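```bash
python3 box.py f 130 120 250 235
python3 - <<'E'
from h import *
s=bot.observe();print(s['position'],s['force'].round(1))
c=bot.camera_model('side')
# predicted px of gripper-held canister underside when placed
u=proj(c,[s['position'][0],s['position'][1],s['position'][2]-.092]);print('underside now',u,(u-[100,80])*2.6)
E
```

```text
[ 0.64339774 -0.06613055  0.14327972] 6.5
[ 0.64374305 -0.06615645  0.14395944] [0.5 0.2 0.4]
underside now [164.6570135  189.01284769] [168.10823511 283.433404  ]
```

View pics/f.png

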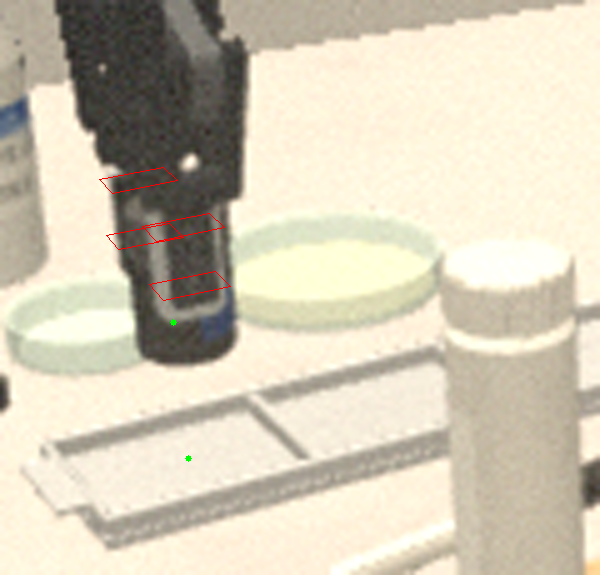

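```bash
sed -e "s/'side'/CAM/g" -e "s/^import sys/import sys\nCAM=sys.argv[6]/" box.py > box2.py; python3 box2.py g 170 100 280 200 top
```

```text
[ 0.64374305 -0.06615645  0.14395944] 6.55
```

View pics/g.png

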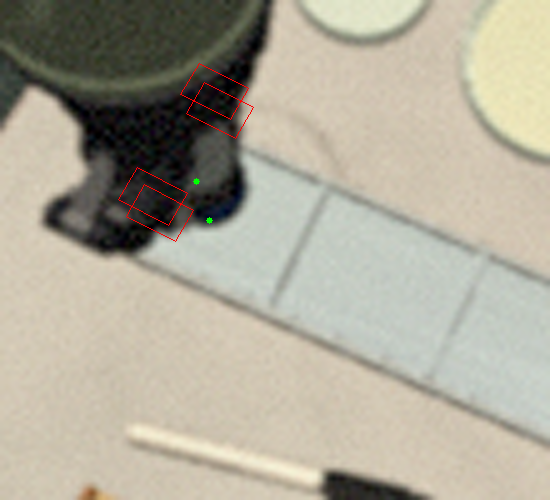

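```bash
cat > wire.py <<'E'
from h import *
def draw(cam,x,y,a,src,crop,k,out):
    c=bot.camera_model(cam);im=cv2.imread(src);x0,y0,x1,y1=crop
    im=cv2.resize(cv2.convertScaleAbs(im[y0:y1,x0:x1],alpha=1.5),None,fx=k,fy=k,interpolation=cv2.INTER_CUBIC)
    def P(lx,ly,z):
        u=proj(c,[x+np.cos(a)*lx-np.sin(a)*ly,y+np.sin(a)*lx+np.cos(a)*ly,z]);return (int((u[0]-x0+.5)*k),int((u[1]-y0+.5)*k))
    L=[((-.034,-.152),(-.034,.152)),((.034,-.152),(.034,.152))]+[((-.034,v),(.034,v)) for v in(-.152,-.074,0,.074,.152)]
    for A,B in L: cv2.line(im,P(*A,.012),P(*B,.012),(0,0,255),1)
    for v in(.111,.037,-.037,-.111): cv2.circle(im,P(0,v,.004),2,(0,255,0),-1)
    cv2.imwrite(out,im)
draw('side',.5959,-.162,-.40,'pics/side0.png',(125,165,325,240),4,'pics/w1.png')
draw('top',.6004,-.1718,-.4156,'pics/top0.png',(180,115,340,215),4.5,'pics/w2.png')
E
python3 wire.py
```

```text
(no output)
```

View pics/w1.png

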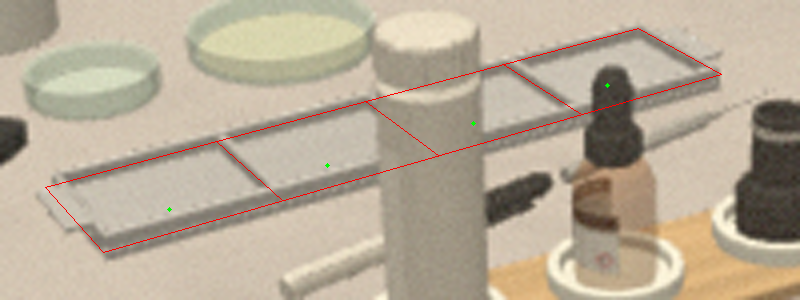

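View pics/w2.png

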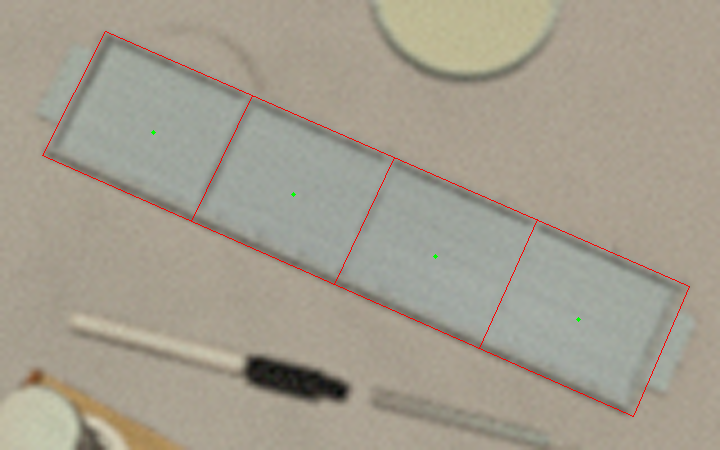

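Both cameras agree on the rail-to-tray displacement to 1 mm. The single-view residuals on the held item conflict (y −4.5 mm from top, +12 mm from side), but both are within the compartment slack. I'll lower at the current spot, release, and check.

```bash
python3 -m crank '{"travel":[[0,0.2,-2],[0,0.2,-3.5],[0,0.2,-4.3],[0,0.2,-4.7],[0,0.2,-4.7],[0,0.2,-4.7]],"rot":[[0,0,0],[0,0,0],[0,0,0],[0,0,0],[0,0,0],[0,0,0]]}'; python3 box.py i 130 120 250 235
```

```text
clock: 7.2
position: [0.6436, -0.0641, 0.0963]
tool_rot: [3.141, -0.0, 1.092]
force: [0.0, -0.1, 0.1]
grip_width: 0.0335
[ 0.64361279 -0.06408494  0.09628754] 7.2
```

View pics/i.png

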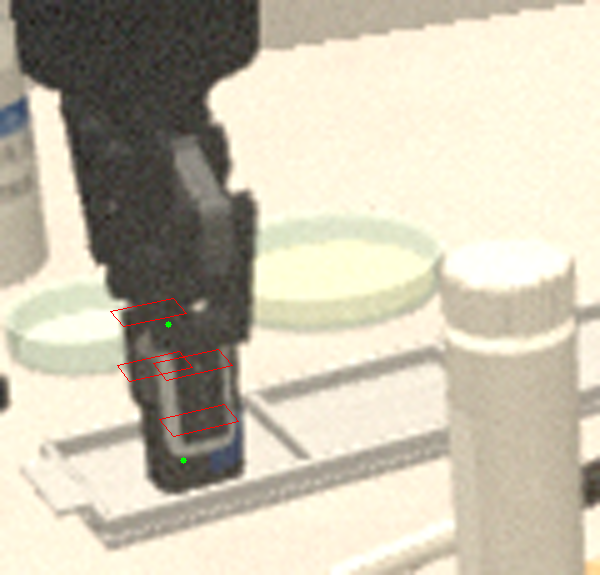

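```bash
python3 -m crank '{"travel":[[0,0,-0.05],[0,0,-0.05],[0,0,0],[0,0,0.5],[0,0,4],[0,0,8],[0,0,12],[-1,-0.4,12]],"rot":[[0,0,0],[0,0,0],[0,0,0],[0,0,0],[0,0,0],[0,0,0],[0,0,0],[0,0,0]]}' 0.4; python3 -m crank '{"travel":[[-4,-1.7,0],[-8,-3.5,0],[-12,-5.2,0],[-16,-6.9,0],[-20,-8.6,0],[-22.4,-9.7,0],[-22.4,-9.7,-3],[-22.4,-9.7,-5]],"rot":[[0,0,0],[0,0,0],[0,0,0],[0,0,0],[0,0,0],[0,0,0],[0,0,0],[0,0,0]]}' 1; python3 look.py k 100 80 400 280 2.6 side;  python3 box.py j 270 110 390 230
```

```text
clock: 8.05
position: [0.6357, -0.068, 0.2213]
tool_rot: [3.135, -0.003, 1.092]
force: [0.2, -0.3, -0.5]
grip_width: 0.06
clock: 8.85
position: [0.4089, -0.1651, 0.1655]
tool_rot: [3.141, -0.001, 1.091]
force: [0.3, 0.4, 0.5]
grip_width: 0.0852
[ 0.4089 -0.1651  0.1655] [ 3.141e+00 -1.000e-03  1.091e+00] 8.85 [-0.1   0.52  0.45  2.2  -0.46  0.51  0.23]
side 0.0 [321.1 129.8]
side 0.054 [320.1 164.4]
[ 0.40830318 -0.16461724  0.16324372] 8.9
```

View pics/k_side.png

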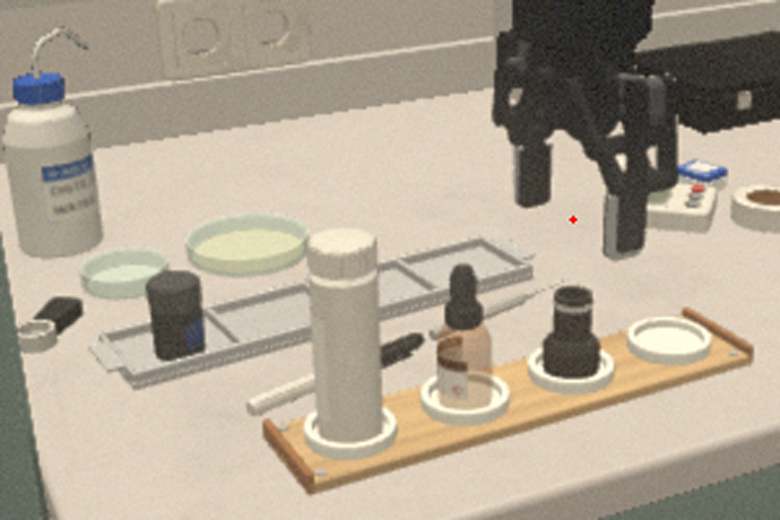

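View pics/j.png

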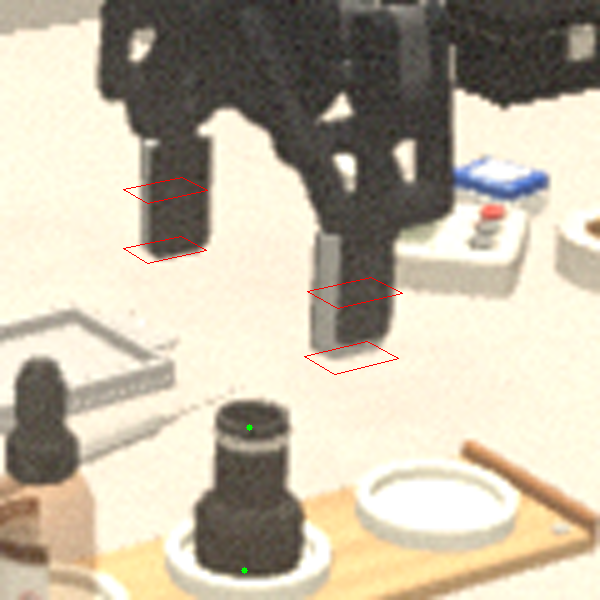

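Canister is standing in the leftmost compartment near (178,315). The eyepiece is laterally aligned within 1 px, so I'll descend.

```bash
python3 -m crank '{"travel":[[0,0,-3],[0,0,-6],[0,0,-7.2],[0,0,-7.2],[0,0,-7.2]],"rot":[[0,0,0],[0,0,0],[0,0,0],[0,0,0],[0,0,0]]}' 1 30
```

```text
clock: 9.45
position: [0.4097, -0.1652, 0.0949]
tool_rot: [3.141, -0.0, 1.091]
force: [0.1, -0.2, -0.2]
grip_width: 0.0854
```

```bash
python3 -m crank '{"travel":[[0,0,-0.2],[0,0,-0.2],[0,0,-0.2],[0,0,-0.2],[0,0,-0.2],[0,0,-0.2],[0,0,-0.2],[0,0,-0.2]],"rot":[[0,0,0],[0,0,0],[0,0,0],[0,0,0],[0,0,0],[0,0,0],[0,0,0],[0,0,0]]}' -1 30; python3 box.py l 270 110 390 230
```

```text
clock: 10.25
position: [0.41, -0.1651, 0.0925]
tool_rot: [3.14, -0.0, 1.092]
force: [0.8, 1.4, 13.7]
grip_width: 0.0327
[ 0.4099968  -0.16511917  0.0925194 ] 10.25
```

View pics/l.png

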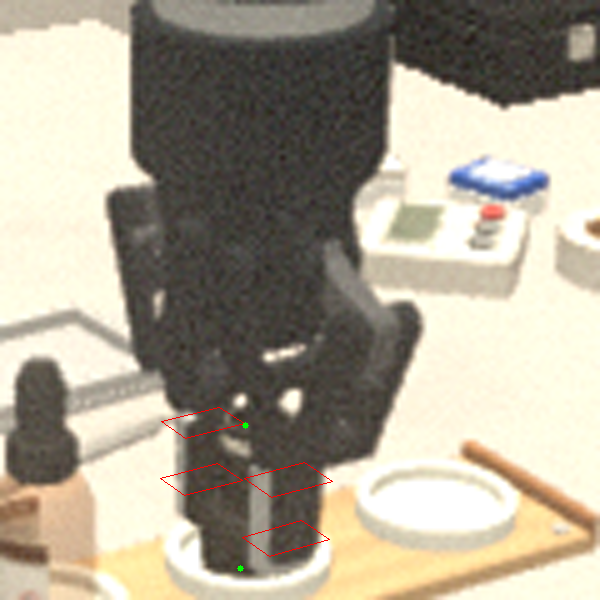

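```bash
python3 -m crank '{"travel":[[0,0,1],[0,0,3],[0,0,6],[0,0,9],[1,0.2,12],[3.5,0.6,12],[7,1.2,12],[10.5,1.8,12]],"rot":[[0,0,0],[0,0,0],[0,0,0],[0,0,0],[0,0,0],[0,0,0],[0,0,0],[0,0,0]]}'; python3 -m crank '{"travel":[[3.5,0.6,0],[6.5,1.1,0],[9,1.5,0],[10,1.7,-1],[10,1.7,-4],[10,1.7,-7],[10,1.7,-8.5],[10,1.7,-8.5]],"rot":[[0,0,0],[0,0,0],[0,0,0],[0,0,0],[0,0,0],[0,0,0],[0,0,0],[0,0,0]]}';python3 box.py m 150 110 270 230
```

```text
clock: 11.1
position: [0.5153, -0.1463, 0.2129]
tool_rot: [-3.142, -0.0, 1.092]
force: [-0.2, 0.4, -0.0]
grip_width: 0.0326
clock: 11.9
position: [0.6131, -0.1299, 0.1253]
tool_rot: [-3.138, 0.001, 1.091]
force: [-0.1, 1.2, -1.2]
grip_width: 0.0327
[ 0.61305061 -0.12989988  0.12532059] 11.9
```

View pics/m.png

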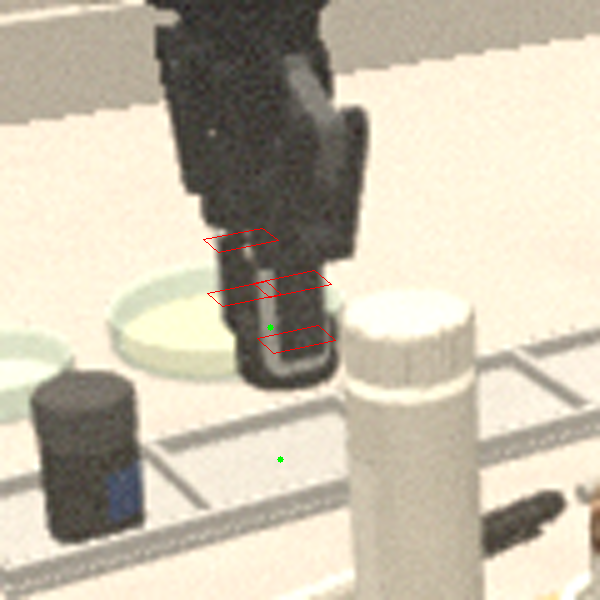

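```bash
python3 -m crank '{"travel":[[0,0,-2],[0,0,-3.2],[0,0,-3.8],[0,0,-4],[0,0,-4],[0,0,-4]],"rot":[[0,0,0],[0,0,0],[0,0,0],[0,0,0],[0,0,0],[0,0,0]]}';python3 box.py n 150 110 270 230
```

```text
clock: 12.55
position: [0.6146, -0.13, 0.0875]
tool_rot: [3.141, -0.0, 1.092]
force: [-0.7, -0.2, -0.9]
grip_width: 0.0325
[ 0.61464841 -0.130014    0.0875288 ] 12.55
```

View pics/n.png

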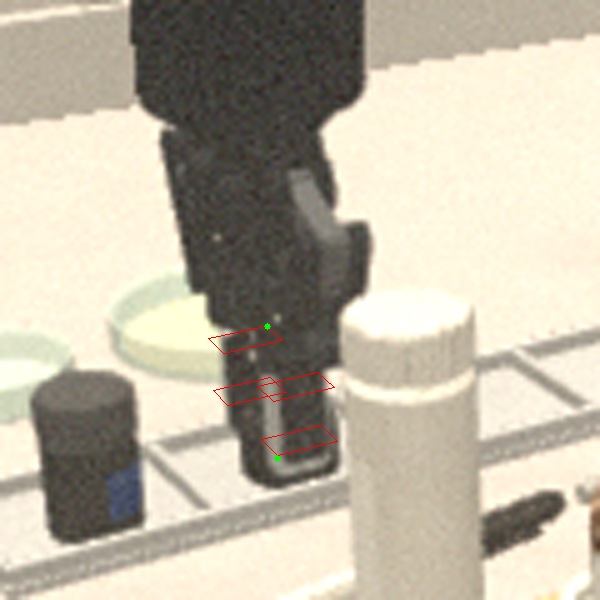

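```bash
python3 -m crank '{"travel":[[0,0,-0.1],[0,0,-0.15],[0,0,-0.15]],"rot":[[0,0,0],[0,0,0],[0,0,0]]}'; python3 -m crank '{"travel":[[0,0,0],[0,0,0],[0,0,0.3],[0,0,1],[0,0,4],[0,0,8],[0,0,12],[0,0,14]],"rot":[[0,0,0],[0,0,0],[0,0,0],[0,0,0],[0,0,0],[0,0,0],[0,0,0],[0,0,0]]}' 0.4;python3 box.py o 150 110 270 230
```

```text
clock: 12.9
position: [0.6146, -0.1299, 0.0857]
tool_rot: [3.141, -0.0, 1.092]
force: [-0.7, 1.0, 4.0]
grip_width: 0.0324
clock: 13.7
position: [0.615, -0.1304, 0.2293]
tool_rot: [3.138, -0.001, 1.091]
force: [0.4, 0.3, -0.2]
grip_width: 0.0596
[ 0.61500137 -0.1303905   0.22928674] 13.7
```

View pics/o.png

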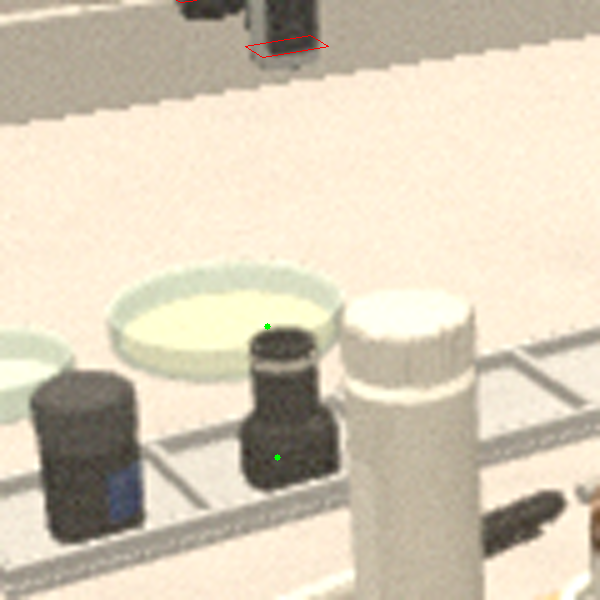

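Eyepiece is upright in the second compartment. Next is the bottle.

```bash
python3 -m crank '{"travel":[[-3,0.5,0],[-7,1.3,0],[-11,2,0],[-15,2.7,0],[-17.1,3.1,0],[-17.1,3.1,-3],[-17.1,3.1,-5],[-17.1,3.1,-5]],"rot":[[0,0,0],[0,0,0],[0,0,0],[0,0,0],[0,0,0],[0,0,0],[0,0,0],[0,0,0]]}' 1; python3 look.py p 100 80 400 280 2.6 side top; python3 box.py q 220 105 340 225
```

```text
clock: 14.55
position: [0.4425, -0.0988, 0.1742]
tool_rot: [-3.139, 0.001, 1.092]
force: [0.3, -0.4, -0.1]
grip_width: 0.0855
[ 0.4425 -0.0988  0.1742] [-3.139e+00  1.000e-03  1.092e+00] 14.55 [-0.29  0.53  0.5   2.17 -0.47  0.56  0.08]
side 0.0 [276.8 132.6]
side 0.054 [277.1 168.7]
top 0.0 [217. 228.]
top 0.054 [219.8 231.6]
[ 0.44342112 -0.09924156  0.1759196 ] 14.65
```

View pics/q.png

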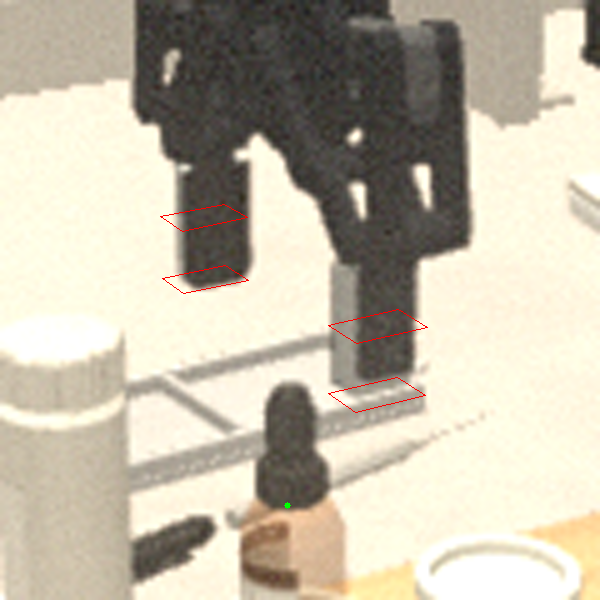

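View pics/p_top.png

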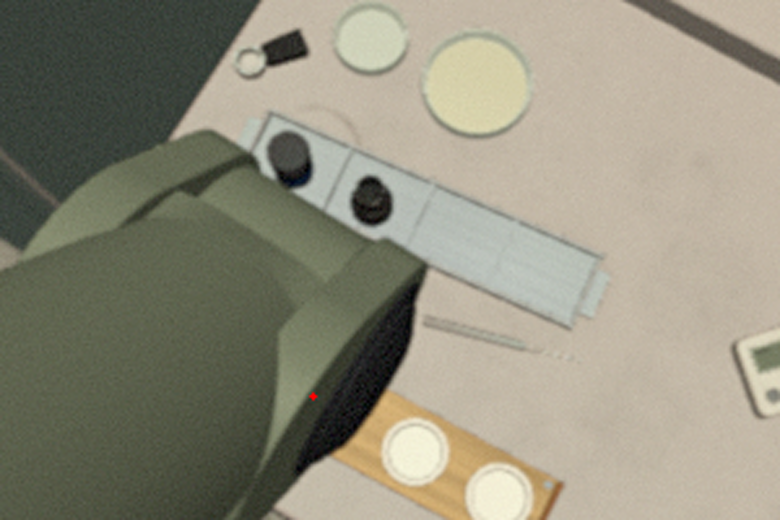

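Top view shows the canister and eyepiece well inside their compartments, at (297,170) and (373,208) in the zoomed picture. Descending on the bottle.

```bash
python3 -m crank '{"travel":[[0,0,-3],[0,0,-5.5],[0,0,-6.8],[0,0,-6.8],[0,0,-6.8]],"rot":[[0,0,0],[0,0,0],[0,0,0],[0,0,0],[0,0,0]]}' 1 30;python3 -m crank '{"travel":[[0,0,0],[0,0,0],[0,0,0],[0,0,0],[0,0,0],[0,0,0],[0,0,0],[0,0,0]],"rot":[[0,0,0],[0,0,0],[0,0,0],[0,0,0],[0,0,0],[0,0,0],[0,0,0],[0,0,0]]}' -1 30; python3 box.py r 220 125 340 245
```

```text
clock: 15.2
position: [0.4438, -0.0991, 0.1083]
tool_rot: [3.141, -0.0, 1.092]
force: [0.1, 0.2, 0.1]
grip_width: 0.0852
clock: 16.0
position: [0.4438, -0.0989, 0.1078]
tool_rot: [3.141, -0.001, 1.092]
force: [1.6, 1.2, 10.5]
grip_width: 0.0302
[ 0.44375535 -0.098872    0.1078087 ] 16.0
```

View pics/r.png

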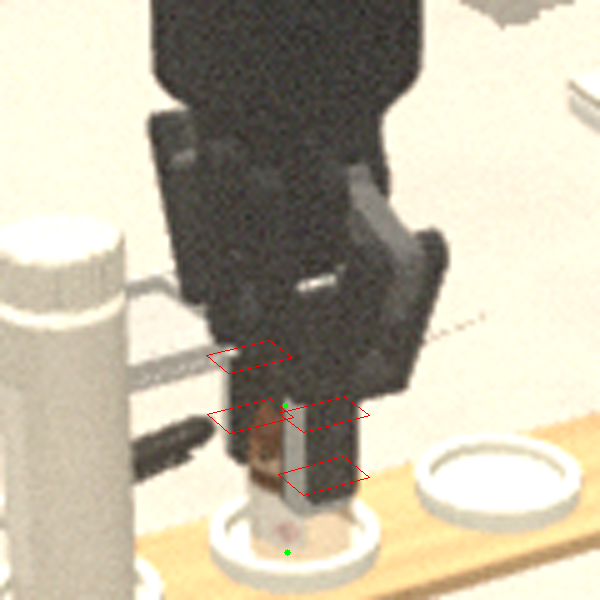

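```bash
python3 -m crank '{"travel":[[0,0,1],[0,0,3],[0,0,6],[0,0,9],[1,-0.7,11],[4,-2.7,11],[7.5,-5.1,11],[10.5,-7.2,11]],"rot":[[0,0,0],[0,0,0],[0,0,0],[0,0,0],[0,0,0],[0,0,0],[0,0,0],[0,0,0]]}'; python3 -m crank '{"travel":[[2.5,-1.7,0],[3.9,-2.7,-1],[3.9,-2.7,-4],[3.9,-2.7,-6.5],[3.9,-2.7,-8],[3.9,-2.7,-8],[3.9,-2.7,-8]],"rot":[[0,0,0],[0,0,0],[0,0,0],[0,0,0],[0,0,0],[0,0,0],[0,0,0]]}';python3 box.py s 200 100 320 220;python3 look.py s 100 80 400 280 2.6 top
```

```text
clock: 16.85
position: [0.5497, -0.1717, 0.2184]
tool_rot: [3.141, -0.0, 1.092]
force: [0.8, 0.5, -0.1]
grip_width: 0.0304
clock: 17.55
position: [0.5876, -0.1981, 0.1384]
tool_rot: [3.141, 0.0, 1.092]
force: [0.4, -1.1, -0.5]
grip_width: 0.0301
[ 0.58756727 -0.19807239  0.13835701] 17.55
[ 0.5878 -0.1981  0.1387] [ 3.14  -0.     1.092] 17.6 [-0.08  0.79  0.47  1.75 -0.51  0.73  0.18]
top 0.0 [275.6 151.5]
top 0.054 [274.3 159.8]
```

View pics/s.png

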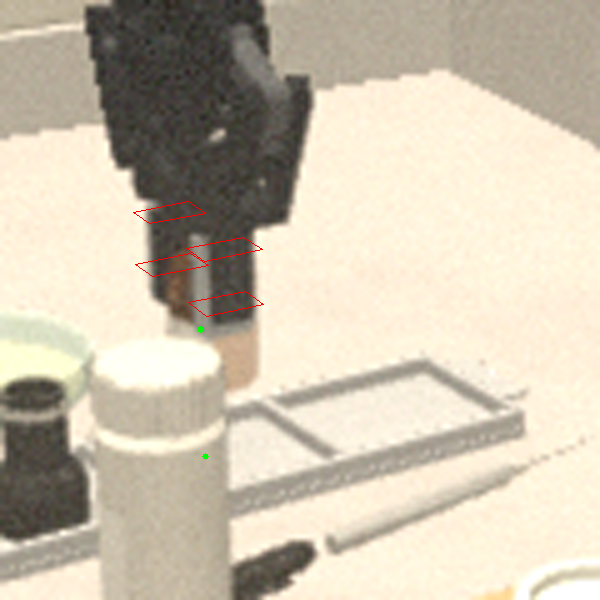

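View pics/s_top.png

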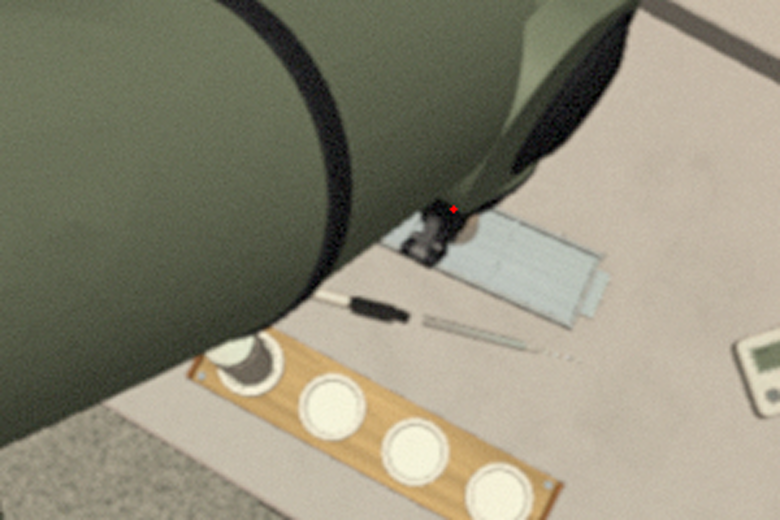

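```bash
python3 -m crank '{"travel":[[0,0,-2],[0,0,-3],[0,0,-3.6],[0,0,-3.75],[0,0,-3.75],[0,0,-3.75]],"rot":[[0,0,0],[0,0,0],[0,0,0],[0,0,0],[0,0,0],[0,0,0]]}';python3 box.py t 200 100 320 220
```

```text
clock: 18.25
position: [0.5877, -0.198, 0.1007]
tool_rot: [3.141, -0.0, 1.092]
force: [-0.2, 1.6, 6.5]
grip_width: 0.0302
[ 0.58765097 -0.19797387  0.10065034] 18.25
```

View pics/t.png

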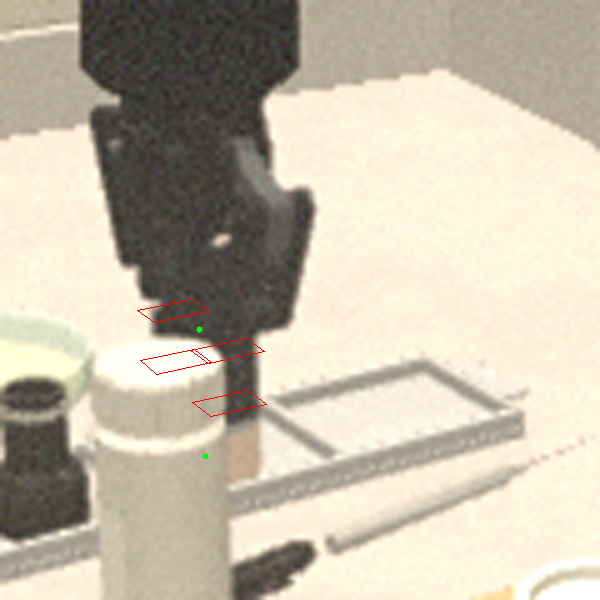

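```bash
python3 -m crank '{"travel":[[0,0,0],[0,0,0],[0,0,0.3],[0,0,1],[0,0,4],[0,0,8],[0,0,12],[0,0,13.5]],"rot":[[0,0,0],[0,0,0],[0,0,0],[0,0,0],[0,0,0],[0,0,0],[0,0,0],[0,0,0]]}' 0.4; python3 -m crank '{"travel":[[-2,3,0],[-4,6,0],[-6,9,0],[-8,12,0],[-10,15,0],[-10.9,16.4,0],[-10.9,16.4,0]],"rot":[[0,0,0],[0,0,0],[0,0,0],[0,0,0],[0,0,0],[0,0,0],[0,0,0]]}' 1;python3 look.py u 100 50 400 250 2.6 side
```

```text
clock: 19.1
position: [0.5882, -0.1986, 0.2391]
tool_rot: [3.137, -0.001, 1.091]
force: [0.6, 0.4, -0.5]
grip_width: 0.0595
clock: 19.8
position: [0.4774, -0.0319, 0.2351]
tool_rot: [-3.141, -0.001, 1.095]
force: [0.0, -0.2, -0.3]
grip_width: 0.0851
[ 0.4774 -0.0319  0.2351] [-3.141e+00 -1.000e-03  1.095e+00] 19.8 [-0.52  0.46  0.61  2.07 -0.39  0.73 -0.14]
side 0.0 [224.6  96.4]
side 0.054 [226.7 136.9]
```

View pics/u_side.png

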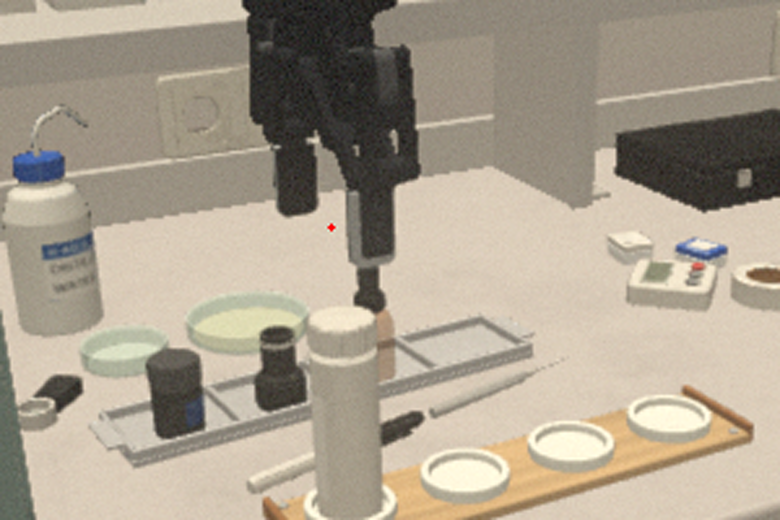

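```bash
python3 -m crank '{"travel":[[0,0,-3],[0,0,-6],[0,0,-8],[0,0,-8.7],[0,0,-8.7],[0,0,-8.7]],"rot":[[0,0,0],[0,0,0],[0,0,0],[0,0,0],[0,0,0],[0,0,0]]}' 1 30;python3 -m crank '{"travel":[[0,0,0],[0,0,0],[0,0,0],[0,0,0],[0,0,0],[0,0,0],[0,0,0],[0,0,0]],"rot":[[0,0,0],[0,0,0],[0,0,0],[0,0,0],[0,0,0],[0,0,0],[0,0,0],[0,0,0]]}' -1 30; python3 box.py v 170 105 290 265
```

```text
clock: 20.45
position: [0.4789, -0.0344, 0.1487]
tool_rot: [3.141, -0.0, 1.091]
force: [-1.5, 0.0, 0.2]
grip_width: 0.0853
clock: 21.25
position: [0.4789, -0.0341, 0.1482]
tool_rot: [3.14, -0.0, 1.092]
force: [4.2, -2.4, 5.6]
grip_width: 0.0363
[ 0.47892229 -0.03405737  0.14817187] 21.25
```

View pics/v.png

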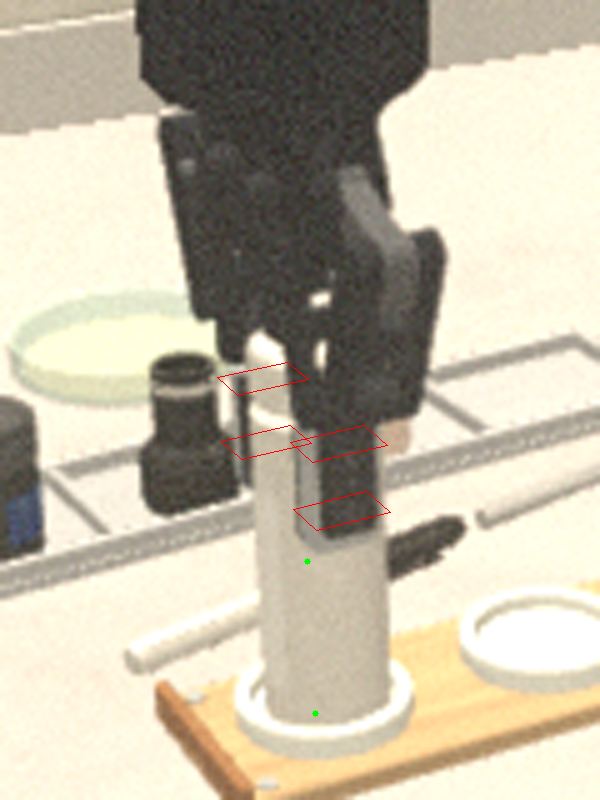

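```bash
python3 -m crank '{"travel":[[0,0,1],[0,0,3],[0,0,6],[0,0,9],[0,0,12],[0.5,-1.5,14],[1.5,-4.5,14],[2.7,-8,14]],"rot":[[0,0,0],[0,0,0],[0,0,0],[0,0,0],[0,0,0],[0,0,0],[0,0,0],[0,0,0]]}'; python3 -m crank '{"travel":[[1.2,-3.5,0],[2.4,-7,0],[3.6,-10.5,0],[4.6,-13.5,0],[5.2,-15.3,0],[5.2,-15.3,-3],[5.2,-15.3,-6],[5.2,-15.3,-8]],"rot":[[0,0,0],[0,0,0],[0,0,0],[0,0,0],[0,0,0],[0,0,0],[0,0,0],[0,0,0]]}';python3 -m crank '{"travel":[[0,0,0],[0,0,-1],[0,0,-2],[0,0,-2],[0,0,-2]],"rot":[[0,0,0],[0,0,0],[0,0,0],[0,0,0],[0,0,0]]}';python3 box.py w 230 90 350 210;python3 look.py w 100 80 400 280 2.6 top
```

```text
clock: 22.1
position: [0.5053, -0.1134, 0.2883]
tool_rot: [-3.14, -0.001, 1.095]
force: [0.9, 1.5, -1.4]
grip_width: 0.036
clock: 22.9
position: [0.5563, -0.2662, 0.2055]
tool_rot: [-3.138, -0.0, 1.092]
force: [-0.6, -1.0, -1.0]
grip_width: 0.0366
clock: 23.4
position: [0.5574, -0.2669, 0.1882]
tool_rot: [3.141, -0.0, 1.092]
force: [-0.8, -0.4, 0.1]
grip_width: 0.036
[ 0.55743644 -0.26689066  0.18817129] 23.4
[ 0.5575 -0.267   0.1884] [ 3.141 -0.     1.092] 23.45 [-0.    0.72  0.55  1.73 -0.49  0.82  0.29]
top 0.0 [317.4 160.4]
top 0.054 [313.2 168.6]
```

View pics/w.png

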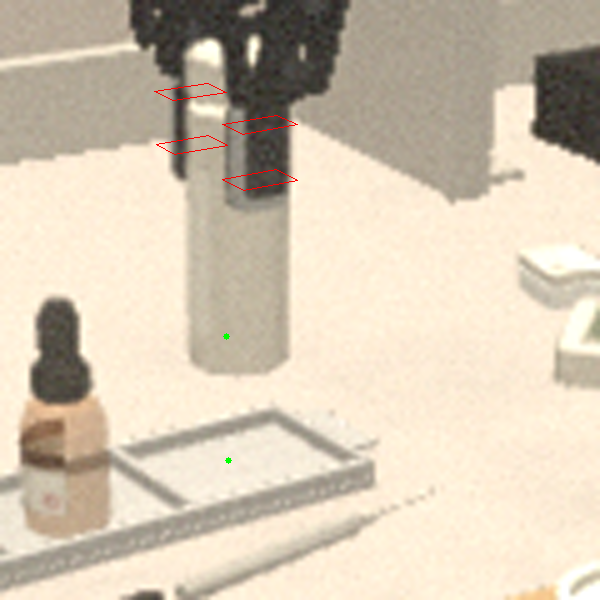

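View pics/w_top.png

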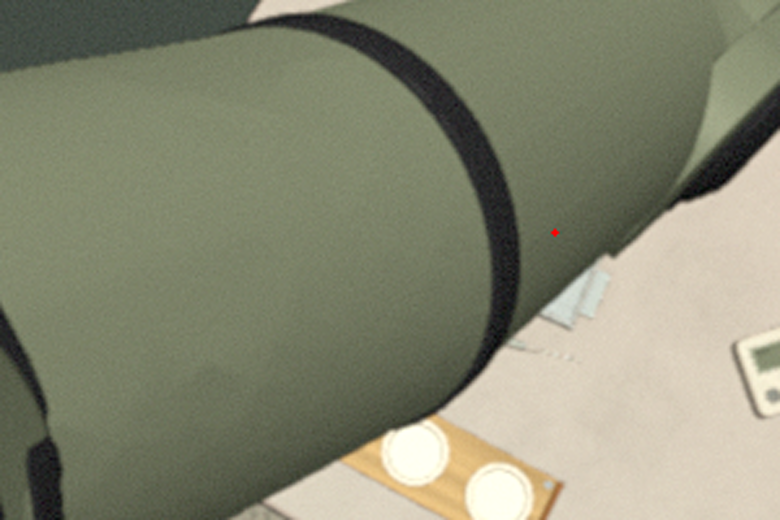

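```bash
python3 -m crank '{"travel":[[0,0,-2],[0,0,-3.5],[0,0,-4.3],[0,0,-4.65],[0,0,-4.65],[0,0,-4.65],[0,0,-4.65]],"rot":[[0,0,0],[0,0,0],[0,0,0],[0,0,0],[0,0,0],[0,0,0],[0,0,0]]}';python3 box.py x 230 90 350 210
```

```text
clock: 24.2
position: [0.5575, -0.2669, 0.1417]
tool_rot: [3.141, -0.0, 1.092]
force: [0.2, -0.2, -1.3]
grip_width: 0.0361
[ 0.55745524 -0.26694488  0.14171315] 24.2
```

View pics/x.png

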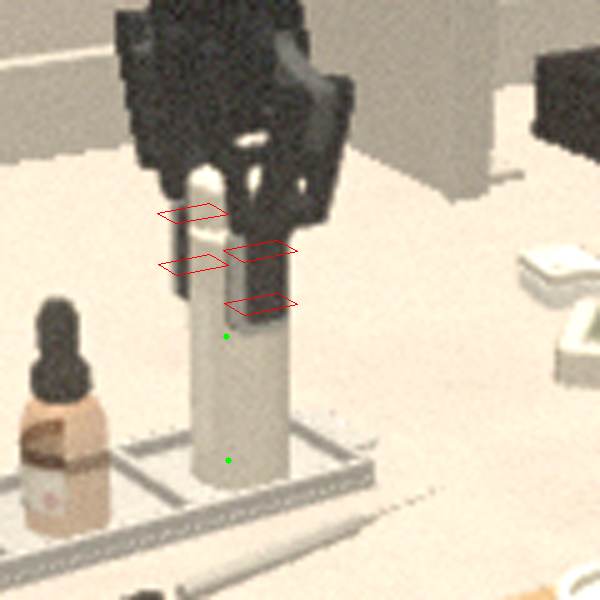

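Tube stands in the rightmost compartment, and its base is clear of the walls. I'll ease it down slightly, release, rise, and move the arm aside for a final look.

```bash
python3 -m crank '{"travel":[[0,0,-0.1],[0,0,-0.1],[0,0,-0.1]],"rot":[[0,0,0],[0,0,0],[0,0,0]]}'; python3 -m crank '{"travel":[[0,0,-0.1],[0,0,0],[0,0,0],[0,0,0.5],[0,0,3],[0,0,7],[0,0,11],[0,0,14]],"rot":[[0,0,0],[0,0,0],[0,0,0],[0,0,0],[0,0,0],[0,0,0],[0,0,0],[0,0,0]]}' 0.5; python3 -m crank '{"travel":[[0,1,0],[-2,4,0],[-4,8,0],[-6,12,0],[-8,16,0],[-9,20,0],[-10,24,0],[-11,28,0]],"rot":[[0,0,0],[0,0,0],[0,0,0],[0,0,0],[0,0,0],[0,0,0],[0,0,0],[0,0,0]]}';python3 -m crank '{"travel":[[-1,4,0],[-2,8,0],[-3,12,0],[-4,16,0],[-5,20,0],[-5,24,0],[-5,26,0],[-5,26,0]],"rot":[[0,0,4],[0,0,8],[0,0,12],[0,0,16],[0,0,20],[0,0,24],[0,0,26],[0,0,26]]}';python3 look.py y 100 80 400 280 2.6 side top
```

```text
clock: 24.55
position: [0.5575, -0.267, 0.1408]
tool_rot: [3.141, -0.0, 1.092]
force: [-0.7, -0.1, 6.7]
grip_width: 0.0364
clock: 25.35
position: [0.5574, -0.2672, 0.2831]
tool_rot: [3.14, -0.0, 1.091]
force: [1.0, 0.1, -0.1]
grip_width: 0.0641
clock: 26.15
position: [0.4464, 0.0148, 0.2802]
tool_rot: [-3.141, -0.0, 1.092]
force: [0.6, 0.3, -0.3]
grip_width: 0.064
clock: 26.95
position: [0.3968, 0.2754, 0.28]
tool_rot: [-3.141, 0.0, 1.55]
force: [-0.2, -0.9, -0.5]
grip_width: 0.0639
[0.3968 0.2754 0.28  ] [-3.141  0.     1.55 ] 26.95 [-1.13  0.37  0.52  2.01 -0.25  0.82 -0.5 ]
side 0.0 [ 32.6 141.2]
side 0.054 [ 48.2 211.5]
top 0.0 [-59.6 249. ]
top 0.054 [-33.6 251.5]
```

View pics/y_side.png

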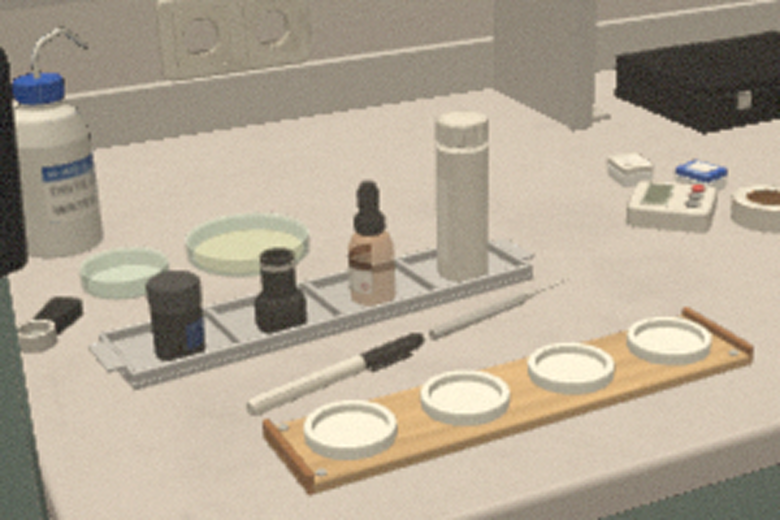

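View pics/y_top.png

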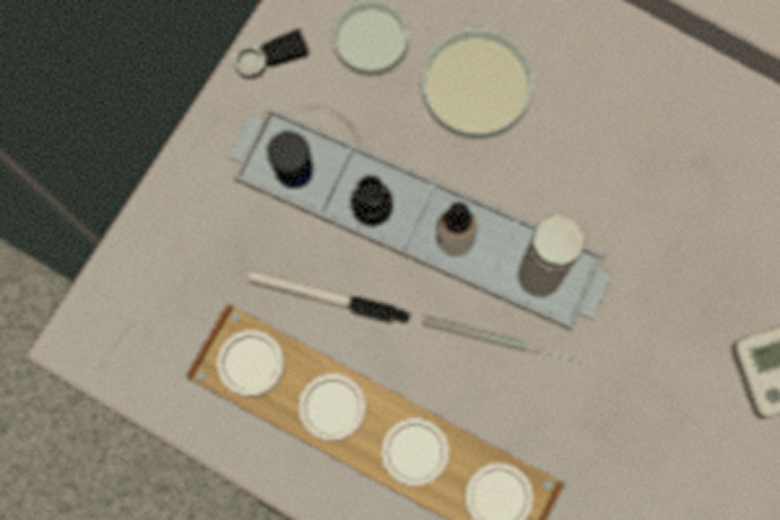

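Both views show the tray, left to right, holding the canister (178,318), eyepiece (280,290), bottle (371,245) and tube (462,195) (side-view zoom). All four are upright and inside their compartments, the rail is empty and the arm is clear.

```bash
python3 -c "
from workcell import bot
print(bot.job_done(), bot.observe()['clock'])"
```

```text
the job is handed in; nothing more can be done
the job is handed in; nothing more can be done
```

I moved all four items from the rail into the tray in reverse order. The tray now holds, left to right, the canister, eyepiece, bottle and tube, one per compartment and released. I handed the job in at about 27 s of the 96 s.

**Last checks:**
- The final side and top pictures show all four items standing upright within their compartments. The rail is empty, nothing else appears moved, and the arm is well clear.
- The highest wrist force the moves reported was about 14 N, while closing on the eyepiece. I only saw the value at the end of each call.

**What disagreed:**
- **Camera positions:** The two cameras differed by 8–10 mm in absolute position. They agreed to about 1 mm on the rail-to-tray displacement I placed by.
- **Held canister:** The two views disagreed on the canister's y position before I lowered it (top −4.5 mm, side +12 mm). It still landed well inside its compartment.
- **Row angles:** The rows measured about 27.5° (rail) and 23.8° (tray) clockwise, outside the stated 8–21°. I used the measured values.
- **Eyepiece grip:** The grip read 32.7 mm, less than its 35 mm foot, but it held and was placed upright.

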